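# Unclip and open the parts crate

### The arm

A 6-joint arm with a two-finger parallel gripper is mounted at the origin on a cart in front of the work surface, level with it; the furniture and walls round the work are solid. World frame = base frame: x ahead of the robot, y to its left, z up, the work surface at z = 0. Lengths are in m, angles in rad, forces in N, time in s.
With the tool pointing down it reaches from about 0.275 to 0.85 m from the base axis. Payload 5.2 kg.
Tool frame: the origin (TCP) lies at the very end of the fingers, on their centre line; the grasp point (between the pads) lies 19 mm behind it; z points along the fingers, y is the direction in which the jaws open and shut (so a half turn about z gives the same grasp; the last joint's range is limited). The gripper opens to 85 mm and grips with 20 to 120 N. Pads are 22 mm wide; open, the fingers measure 114 mm over their backs; the gripper's body (76 mm by 85 mm) begins 54 mm behind the grasp point. The pads swing forward as they close: fully open they stand 13 mm farther back than shut.
Start: joints at [-1.458, 0.259, 1.535, -0, 1.348, -0.203], TCP at [0.171, -0.523, 0.231] pointing down, gripper open.
Joint ranges: [-3.14, 3.14], [-0.91, 2.08], [0.19, 2.58], [-1.22, 4.36], [0.22, 2.71], [-3.12, 3.12]. Speed limits (rad/s): [2.57, 2.57, 3.14, 3.14, 3.14, 3.14].

### API

Orientations are given as [roll, pitch, yaw] about the fixed x, y, z axes, in that order (R = Rz(yaw) Ry(pitch) Rx(roll)).
In Python, from station import manip gives the robot as it stands. Calls block until the motion is done:
- manip.move_pose(position, orientation): joint-space move of the TCP to a pose.
- manip.move_linear(position, v=0.15, attitude=None): straight line of the TCP; attitude=None keeps the orientation; v is the mean speed in m/s.
- manip.move_joints(angles): joint-space move.
- manip.move_gripper(opening): finger opening in m; the grip force is fixed at half the most; returns when the fingers have stopped.
- manip.sleep(seconds).
- manip.solve_ik(position, orientation): joint angles nearest the present ones, or None.
- manip.observe(): the state.
- manip.camera(name): name is "side" or "top"; returns the picture (480x640x3 uint8, red, green, blue); there is no depth.
- manip.calibration(name): a dict with "camera_matrix" (3x3 intrinsics, pixels), "R" (3x3) and "t" (3): a world point X has camera coordinates R X + t. Camera axes: x right, y down, z forward; pixel columns grow to the right and rows downward; lengths in m; the calibration is good to about 2 mm. A picture is of the moment at which its call begins. calibration takes no time and is no camera call.
A pose or a line that the arm cannot do raises manip.MotionError and nothing moves.
- manip.finish_job(): hands the job in, once; it reports no verdict.
Trained networks look in the newest picture that a camera, given by its name, has taken for a name from the list of things; names that differ only in an ending like _2 or _b are one class to them, and where a whole thing is asked for, a point or a joint stands for the part that bears it (a point fixed in the world has none). Each returns a list of dicts, best first, with "p" (0 to 1); they miss things now and then, are a little off and sometimes report something else, mostly with a low value. They report only what shows in the picture. A call takes as long as a camera call.
- manip.silhouettes(name, camera): "pixels" (480x640 bool, what is visible of it) and "rect" ([left, top, width, height] in pixels, round what is visible of it).
The state is a dict: "clock": time; "joint_positions": joint angles; "dq": joint speeds; "tau": joint torques, N m; "eef_pos": TCP position; "tool_rot": TCP orientation; "ft_force": force on the tool from outside, world axes, zero at the start; "moment": the same for the moment, N m; "gripper_width": finger opening in m.
Only numpy, scipy, OpenCV 4.12 (cv2) and the standard library are available. Lean on these libraries where they do the work, as an engineer would, in place of code of your own. Each camera call takes 0.05 s, during which the arm holds its last target. There are 200 camera calls.

### The job

Open the grey parts crate: flip the sprung bale clips on its left and right edges outward until both have snapped over and hang open, and only then lift the lid off by its handle. Lay the lid flat on the bench to the right of the crate, handle up and well clear of the crate and its open clip, let go of it, and leave the other things on the bench where they are.

Things in the scene. Friction and masses are not known exactly. Their poses are not given: they have to be found in the camera images.
- crate: Grey open-topped plastic crate, 200 (x) x 122 (y) x 85 mm high, wall 5 mm, fixed to the bench. Origin at the centre of its underside; x along its long sides, away from the robot; y to the left; z up; yaw up to 0.35 rad. Each long side (left +y, right -y) carries one bale clip on a steel rail.
- lid: Loose black plastic lid, plate 208 (x) x 130 (y) x 6 mm, 0.25 to 0.5 kg. Origin at the centre of the underside of its locating rim (184 x 106 mm, 8 mm high, under the plate); axes as the crate's. Plate 8 to 14 mm above the origin. Origin height: 77 mm when on the crate (plate top at 91 mm), 0 when flat on the bench. The fastened clips hold it down.
- lid_handle (a point): Middle of the lid's handle bar, 47 mm above the lid's origin. The bar is 100 mm long along the lid's x, 16 mm wide (y) and 14 mm thick, on a post near each end, with 26 mm of free height under it.
- rail_left (a point): Middle of the left clip's rail, on the line of the clip's pivot: 70 mm left of the crate's middle, 50 mm above the bench, axes as the crate's. The clip's own middle lies anywhere within 60 mm of this point along the crate's x; where is not among the readings: feel or see it. It keeps its place unless pushed along the rail with over about 9 N.
- rail_right (a point): The same for the right clip: 70 mm right of the crate's middle. Its clip's place along the rail is independent of the left one's.
- clip_left (a joint): Angle (rad) of the left bale clip: 0 upright, hooked over the lid; 1.9 tipped outward and hanging open. An over-centre spring (0.35 N m at 0) pulls it shut below 0.7 and throws it open beyond. Its thumb tab, 24 mm wide along x, stands 89 to 134 mm above the bench, inner face 69 to 75 mm from the crate's middle; its wire hook reaches in to 56 mm and up to 98 mm above the bench.
- clip_right (a joint): The same for the right clip, a mirror image: it too grows from 0 to 1.9 as it tips outward, away from the lid, towards -y. Pivot line through point rail_right.
- offcut_1: Bystander: pine offcut 45 x 120 x 45 mm to the right; origin at the centre of its underside.
- cutters_blue: Bystander: blue-handled cutters, 52 x 169 x 14 mm, lying behind the crate; origin at the centre of the underside.
- pencil_flat: Bystander: red flat pencil, 11 x 168 x 7 mm, lying across the front of the bench; origin at the centre of its underside.

How it is judged:
On the way, in this order (a step that is already met when the one before it is completed fails the run):
1. one clip is flipped open, the lid still on (value of joint any of clip_left, clip_right above 1.3 rad and z of lid in the frame of crate below 0.087 m), for 0.1 s.
2. both clips are flipped open, the lid still on the crate (value of joint each of clip_left, clip_right above 1.3 rad and z of lid in the frame of crate below 0.087 m and horizontal distance between lid and crate below 0.02 m), for 0.1 s.
3. the lid is lifted clear of the crate (z of lid in the frame of crate above 0.092 m), for 0.1 s.
At the end, for the whole second after the job is handed in: Both clips hang open (beyond 1.3 rad); the lid lies at rest flat on the bench (origin within 6 mm of the bench top, tilt under 0.06 rad, handle up) to the right of the crate, its middle at least 170 mm from the crate's middle towards the crate's right side and touching neither crate nor clip (value of joint each of clip_left, clip_right above 1.3 rad and height (world z) of lid between -0.004 and 0.006 m and angle between lid's own z axis and vertical below 0.06 rad and y of lid in the frame of crate below -0.17 m and contact force between lid and crate below 0.1 N and linear speed of lid below 0.02 m/s).
It fails at once if the lid is pulled up while a clip is fastened (z of lid in the frame of crate above 0.092 m and value of joint any of clip_left, clip_right below 0.7 rad).
It fails at once if a bystander is moved more than 20 mm (distance of any of offcut_1, cutters_blue, pencil_flat from where it was at the start of the episode above 0.02 m).
It also fails if it takes over 72 s, if anything falls off the work surface, if the arm or the gripper's body presses on something with over 40 N, if the wrist force passes 120 N, or if a joint passes its speed limit or range.

## Working session

There is one attempt and no reset: what is moved stays moved. The work goes in short steps, each a Python script; the robot and the scene stay as the last script left them, time stands still between calls to the robot, and variables do not carry over. Pictures are saved under pics/ and viewed, about 8 in all and at most 12, crops included, and the job is handed in when it is done.

```bash
mkdir -p pics; ls
python3 - <<'E'
from station import manip
import cv2,numpy as np
for c in("top","side"):
    im=manip.camera(c); cv2.imwrite(f"pics/{c}0.png",im[:,:,::-1])
    k=manip.calibration(c); print(c,np.round(k["camera_matrix"],1).tolist(),np.round(k["R"],3).tolist(),np.round(k["t"],3).tolist())
    for n in("crate","lid","lid_handle","clip_left","clip_right","offcut_1","cutters_blue","pencil_flat"):
        print(n,[(round(d["p"],2),d["rect"]) for d in manip.silhouettes(n,c)][:3])
o=manip.observe();print(o)
E
```

```text
pics
top [[605.1, 0.0, 322.0], [0.0, 605.1, 238.1], [0.0, 0.0, 1.0]] [[0.001, -1.0, 0.016], [-0.986, -0.003, -0.169], [0.169, -0.016, -0.985]] [-0.095, 0.592, 1.419]
crate [(0.92, [180.3, 227.0, 75.8, 69.2])]
lid [(0.75, [182.3, 200.7, 72.4, 101.0])]
lid_handle [(0.82, [183.7, 200.6, 77.3, 98.2]), (0.32, [182.4, 219.6, 75.4, 81.2])]
clip_left []
clip_right [(0.53, [244.2, 240.0, 10.0, 13.2])]
offcut_1 [(0.84, [413.2, 286.2, 55.8, 20.2]), (0.3, [246.6, 242.0, 7.2, 12.8])]
cutters_blue [(0.75, [190.7, 167.2, 64.4, 17.5])]
pencil_flat [(0.78, [289.7, 322.4, 62.4, 9.1])]
side [[500.6, 0.0, 316.8], [0.0, 500.6, 251.7], [0.0, 0.0, 1.0]] [[-0.888, -0.459, -0.0], [-0.169, 0.327, -0.93], [0.427, -0.826, -0.368]] [0.495, 0.232, 0.782]
crate [(0.81, [211.1, 274.0, 135.2, 121.3]), (0.18, [209.2, 279.6, 138.8, 69.2])]
lid [(0.57, [214.1, 281.7, 129.4, 64.3])]
lid_handle [(0.55, [212.7, 279.8, 135.7, 69.5])]
clip_left [(0.87, [242.6, 306.8, 21.3, 43.6])]
clip_right []
offcut_1 [(0.83, [402.7, 237.9, 31.6, 32.8]), (0.45, [210.9, 267.3, 132.2, 126.4]), (0.31, [287.8, 271.2, 15.2, 25.2])]
cutters_blue [(0.56, [151.9, 306.4, 56.9, 43.6]), (0.55, [212.1, 269.7, 134.2, 123.5])]
pencil_flat [(0.54, [400.0, 298.0, 25.7, 39.4])]
{'clock': 0.9, 'joint_positions': array([-1.45778688e+00,  2.58562217e-01,  1.53501757e+00,  1.70225569e-05,
        1.34801061e+00, -2.02805292e-01]), 'dq': array([ 0.00057323,  0.00059646, -0.00132017,  0.00039234, -0.00029627,
       -0.00028603]), 'tau': array([ 2.60844543e-03, -4.45900977e+01, -2.90898085e+01, -1.36868839e-04,
        7.78251142e-04,  7.45990235e-06]), 'eef_pos': array([ 0.17084951, -0.52278367,  0.23132303]), 'tool_rot': array([ 3.14158710e+00, -1.58080039e-05,  3.15810983e-01]), 'ft_force': array([-0.53481146, -0.18662266, -0.42113199]), 'moment': array([0.02824936, 0.01000239, 0.02817466]), 'gripper_width': 0.0855101382973321}
```

View pics/top0.png

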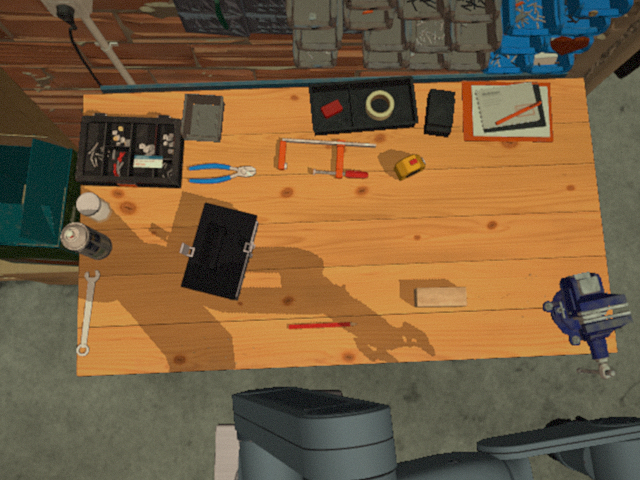

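View pics/side0.png

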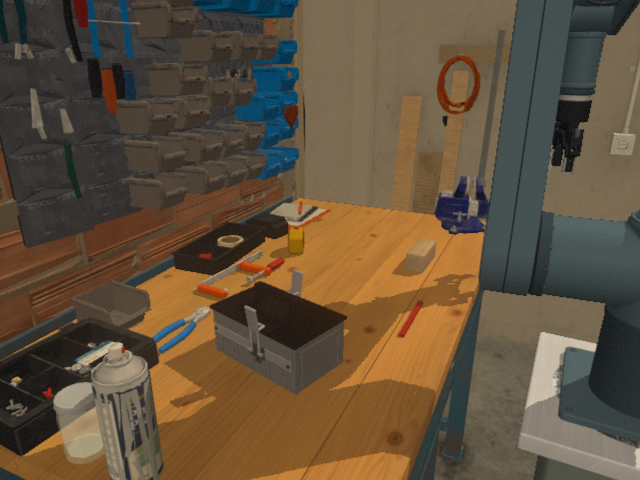

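The top view shows the crate with its lid at about (219,251). Its left clip is near (187,250) and its right clip near (248,246). The right side of the bench is free up to the offcut at (440,296). I'll zoom in on both views.

Run:
```python
import cv2,numpy as np
a=cv2.imread("pics/top0.png")[190:310,165:275]; b=cv2.imread("pics/side0.png")[255:405,200:360]
a=cv2.resize(a,None,fx=4.5,fy=4.5,interpolation=cv2.INTER_CUBIC);a=cv2.convertScaleAbs(a,alpha=1.7,beta=20)
cv2.imwrite("pics/topc.png",a)
b=cv2.resize(b,None,fx=4,fy=4,interpolation=cv2.INTER_CUBIC);b=cv2.convertScaleAbs(b,alpha=1.5,beta=20)
cv2.imwrite("pics/sidec.png",b)
```

```text
(no output)
```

View pics/topc.png

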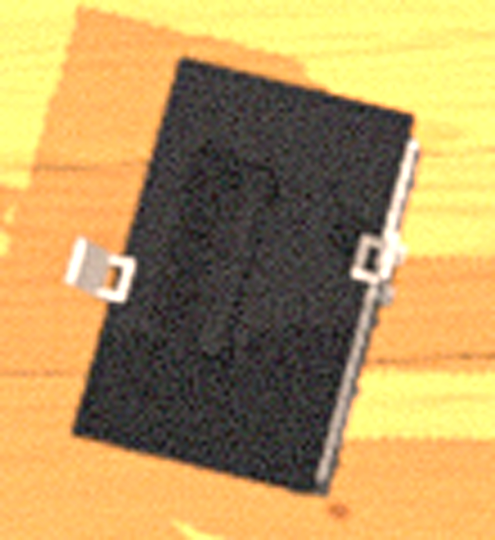

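View pics/sidec.png

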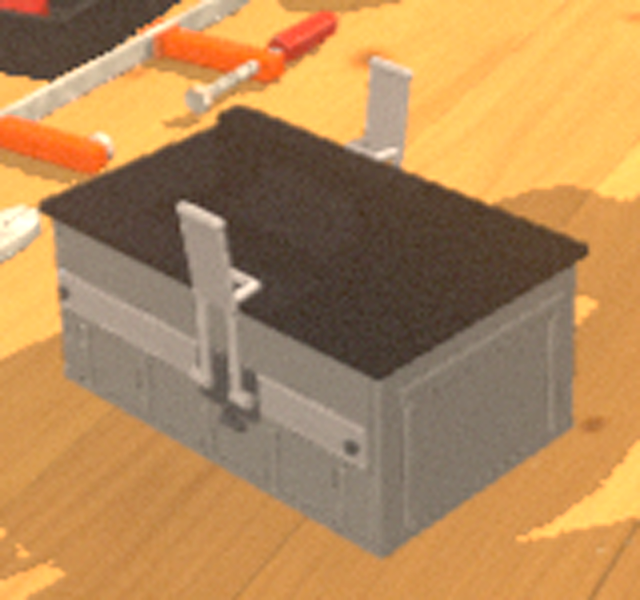

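The crops show the lid plate's four corners in both views, and both clips upright and hooked over the lid. In the top crop the hook ends are at (122,280) and (365,257). In the side crop the tab tops are at (203,211) and (391,66). I'll fit the crate pose and both clip offsets to these points.

```bash
cat > h.py <<'E'
from station import manip
import numpy as np,cv2
from scipy.optimize import least_squares
K={c:manip.calibration(c) for c in("top","side")}
def proj(c,X):
    k=K[c]; p=(np.atleast_2d(X)@np.array(k["R"]).T+k["t"])@np.array(k["camera_matrix"]).T
    return p[:,:2]/p[:,2:]
def T(pose,P):
    x,y,w=pose;P=np.atleast_2d(P).astype(float);c,s=np.cos(w),np.sin(w)
    return np.c_[x+c*P[:,0]-s*P[:,1],y+s*P[:,0]+c*P[:,1],P[:,2]]
E
python3 - <<'E'
from h import *
ct=lambda p:(np.array(p)+.5)/4.5-.5+[165,190]
cs=lambda p:(np.array(p)+.5)/4-.5+[200,255]
A=np.array([[.104,.065,.091],[.104,-.065,.091],[-.104,-.065,.091],[-.104,.065,.091]])
t=ct([(182,58),(413,117),(328,494),(75,433)]); s=cs([(45,204),(228,108),(586,246),(383,376)])
f=lambda p:np.r_[proj("top",T(p,A))-t,proj("side",T(p,A))-s].ravel()
r=least_squares(f,[.6,.2,-.2]);print(r.x,np.round(r.fun.reshape(-1,2),1).tolist())
for c,q in(("top",t),("side",s)):
    print(c,least_squares(lambda p:(proj(c,T(p,A))-q).ravel(),[.6,.2,-.2]).x)
for n,c,q,P in(("Lhook","top",ct((122,280)),[.057,.097]),("Ltab","side",cs((203,211)),[.072,.134]),("Rhook","top",ct((365,257)),[-.057,.097]),("Rtab","side",cs((391,66)),[-.072,.134])):
    g=least_squares(lambda u:(proj(c,T(r.x,[u[0],*P]))-q).ravel(),[0.]);print(n,g.x,g.fun)
for n in("offcut_1","cutters_blue","pencil_flat"):
    manip.camera("top");d=manip.silhouettes(n,"top")[0];v,u=np.nonzero(d["pixels"]);
    box=cv2.boxPoints(cv2.minAreaRect(np.c_[u,v].astype(np.float32)))
    print(n,[np.round(least_squares(lambda w:(proj("top",[*w,.02])-b).ravel(),[.5,0]).x,3).tolist() for b in box])
E
```

```text
[ 0.55866911  0.14874362 -0.21693692] [[-1.7, -1.5], [0.1, -2.9], [-2.0, -1.0], [-0.3, 0.4], [-2.6, 0.4], [4.8, 0.3], [1.5, -1.0], [1.0, -1.3]]
top [ 0.55575851  0.14639519 -0.22485564]
side [ 0.55981407  0.15052854 -0.20931741]
Lhook [-0.02114648] [1.13536923 0.2961777 ]
Ltab [-0.015159] [ 0.59545471 -1.37244544]
Rhook [0.01825328] [-1.32356793 -0.32612577]
Rtab [0.01663741] [-0.36685565  1.05386754]
offcut_1 [[0.477, -0.317], [0.477, -0.448], [0.428, -0.446], [0.428, -0.316]]
cutters_blue [[0.787, 0.235], [0.787, 0.076], [0.74, 0.075], [0.74, 0.233]]
pencil_flat [[0.385, -0.014], [0.393, -0.171], [0.382, -0.172], [0.374, -0.014]]
```

```bash
cat >> h.py <<'E'
C=(.5575,.1475,-.218)
def W(x,y,z): return T(C,[x,y,z])[0]
def o(tag=""):
    s=manip.observe();print(tag,round(s["clock"],2),np.round(s["eef_pos"],4),np.round(s["ft_force"],1),round(s["gripper_width"],4))
def flip(x,sg,yaw):
    manip.move_pose(W(x,sg*.038,.24),[np.pi,0,yaw]);o("above")
    manip.move_linear(W(x,sg*.038,.107),v=.15);o("down")
    for y in(.058,.075,.095,.115,.135):
        manip.move_linear(W(x,sg*y,.107),v=.1);o(y)
    manip.sleep(.3);o()
    manip.move_linear(W(x,sg*.115,.24),v=.2)
E
python3 - <<'E'
from h import *
manip.move_gripper(0.)
for yaw in(np.pi/2-.218,-np.pi/2-.218,-.218,np.pi-.218):
    q=manip.solve_ik(W(.0175,-.038,.24),[np.pi,0,yaw]);print(yaw,q)
p=manip.observe()["eef_pos"];manip.move_linear(p+[0,0,.1],v=.2)
flip(.0175,-1,np.pi/2-.218)
cv2.imwrite("pics/a.png",cv2.resize(np.vstack([manip.camera("side")[230:420,180:440]]),None,fx=2.5,fy=2.5)[:,:,::-1])
E
```

```text
1.3527963267948966 [-7.39524064e-03  3.00448432e-01  1.45644084e+00 -4.44089210e-16
  1.38470338e+00  2.10604759e-01]
-1.7887963267948965 [-0.00739524  0.30044843  1.45644084  0.          1.38470338 -2.93098789]
-0.218 [-7.39524064e-03  3.00448432e-01  1.45644084e+00 -4.44089210e-16
  1.38470338e+00  1.78140109e+00]
2.923592653589793 [-0.00739524  0.30044843  1.45644084  0.          1.38470338 -1.36019157]
above 5.27 [0.5666 0.1057 0.2401] [-0.4 -0.4 -0.4] -0.0001
down 6.3 [0.5672 0.1065 0.1079] [ 0.1 -0.2 -0.3] -0.0
0.058 6.65 [0.5624 0.0865 0.1077] [-0.4  0.1  0.5] 0.0002
0.075 6.97 [0.5586 0.0709 0.1072] [ 1.   3.8 -0.1] 0.0003
0.095 7.32 [0.5541 0.0506 0.1072] [0.9 0.9 0.9] -0.0001
0.115 7.67 [0.5496 0.031  0.107 ] [-1.   0.1  0.9] -0.0001
0.135 8.02 [0.5454 0.0117 0.107 ] [ 0.3  0.7 -0.4] -0.0
 8.32 [0.5454 0.0123 0.107 ] [0.1 0.4 1.6] 0.0004
```

View pics/a.png

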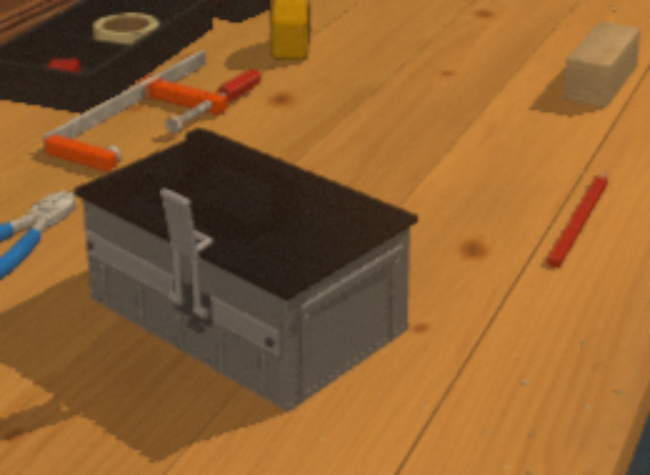

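The right tab no longer stands above the lid's far edge, so that clip has flipped. The left one is still upright. Left clip next.

Run:
```python
from h import *
flip(-.018,1,np.pi/2-.218)
manip.move_linear(W(-.2,.0,.3),v=.3)
s=cv2.resize(manip.camera("side")[240:410,190:360],(510,510),interpolation=2); t=cv2.resize(manip.camera("top")[190:310,165:275],(467,510),interpolation=2)
im=cv2.resize(np.hstack([s,t]),(798,417))
cv2.imwrite("pics/b.png",cv2.convertScaleAbs(im,alpha=1.6,beta=25)[:,:,::-1])
```

```text
above 9.87 [0.5476 0.1886 0.2388] [ 0.4 -0.2 -0.4] 0.0002
down 10.9 [0.549  0.1882 0.1079] [-0.1 -0.4  0.4] 0.0004
0.058 11.25 [0.5528 0.2089 0.1075] [ 0.2 -1.  -0.5] 0.0002
0.075 11.57 [0.5559 0.2243 0.1068] [-1.5 -3.5  0.3] 0.0001
0.095 11.92 [0.5606 0.2445 0.1072] [ 0.1 -0.5  2.2] -0.0001
0.115 12.27 [0.565  0.2643 0.107 ] [-0.3 -0.6  0.4] 0.0002
0.135 12.62 [0.5691 0.2836 0.1069] [ 0.4 -0.6 -0.8] 0.0001
 12.92 [0.5691 0.2829 0.107 ] [ 0.2  0.1 -0.9] -0.0
```

View pics/b.png

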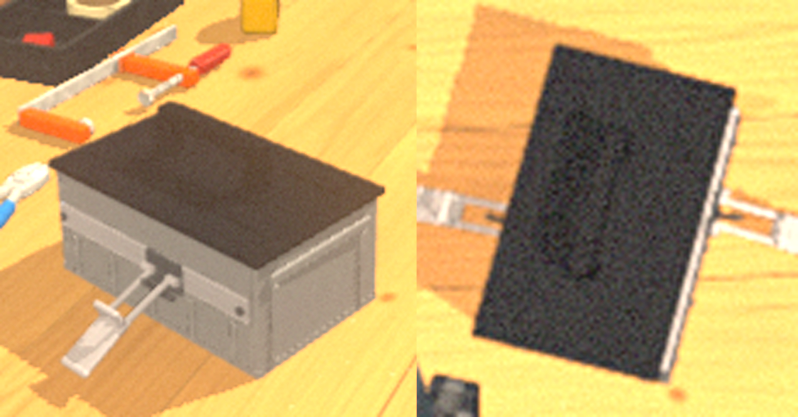

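Both clips now hang open, visible on the left in the side view and on both sides in the top view. The lid is still on. Next I grasp the handle, lift, and check.

Run:
```python
from h import *
manip.move_gripper(.085)
manip.move_pose(W(0,0,.25),[np.pi,0,-.218])
manip.move_linear(W(0,0,.105),v=.12);o("down")
manip.move_gripper(.0);o("grip")
manip.move_linear(W(0,0,.135),v=.05);o("lift")
manip.move_linear(W(0,0,.26),v=.12);manip.sleep(.2);o("up")
s=cv2.resize(manip.camera("side")[180:410,190:420],(400,400)); t=cv2.resize(manip.camera("top")[160:320,165:325],(400,400))
cv2.imwrite("pics/c.png",cv2.convertScaleAbs(np.hstack([s,t]),alpha=1.6,beta=25)[:,:,::-1])
```

```text
down 18.16 [0.5581 0.1476 0.1058] [-0.  -0.2 -0.3] 0.0851
grip 18.8 [0.5577 0.1476 0.1053] [-0.8  0.3  1.8] 0.0148
lift 19.55 [0.5573 0.1474 0.1349] [-0.3  0.1 -3.2] 0.015
up 20.94 [0.5572 0.1475 0.2592] [-0.9 -0.4 -3.3] 0.0147
```

View pics/c.png

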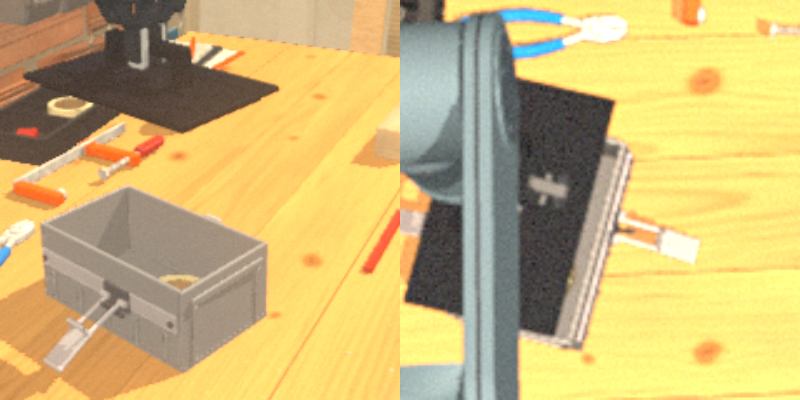

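The lid is lifted level and clear of the crate, with the clips still open. Now I place it.

Run:
```python
from h import *
px,py=.035,-.262
print(W(px,py,0))
manip.move_linear(W(px,py,.26),v=.2)
manip.move_linear(W(px,py,.05),v=.12);manip.sleep(.2);o("pre")
f0=manip.observe()["ft_force"][2]
for z in np.arange(.034,.021,-.0015):
    manip.move_linear(W(px,py,z),v=.03);manip.sleep(.15);f=manip.observe()["ft_force"][2];print(round(z,4),round(f,1))
    if f-f0>2.5:break
manip.move_gripper(.04);manip.sleep(.3);o("open")
manip.move_linear(W(px,py,.25),v=.12)
manip.move_pose(W(-.05,-.5,.35),[np.pi,0,-.218]);o()
t0=manip.camera("top");cr=[manip.silhouettes(n,"top")[0]["rect"] for n in("offcut_1","cutters_blue","pencil_flat")];print(cr)
s=cv2.resize(manip.camera("side")[200:410,190:440],(476,400)); t=cv2.resize(t0[150:340,170:330],(320,380));t=cv2.copyMakeBorder(t,0,20,0,0,0)
cv2.imwrite("pics/d.png",cv2.convertScaleAbs(np.hstack([s,t]),alpha=1.6,beta=25)[:,:,::-1])
```

```text
[ 0.53500694 -0.11586868  0.        ]
pre 24.62 [ 0.5352 -0.116   0.0504] [-0.4  0.  -2.6] 0.0151
0.034 -2.2
0.0325 -2.8
0.031 -2.5
0.0295 -1.9
0.028 1.8
open 27.72 [ 0.535  -0.1159  0.028 ] [0.2 0.1 0.7] 0.04
 30.77 [ 0.4009 -0.329   0.3494] [ 0.3  0.7 -0.2] 0.0402
[[415.1, 287.6, 31.6, 19.2], [190.7, 166.1, 64.1, 16.7], [289.8, 319.9, 69.0, 10.1]]
```

View pics/d.png

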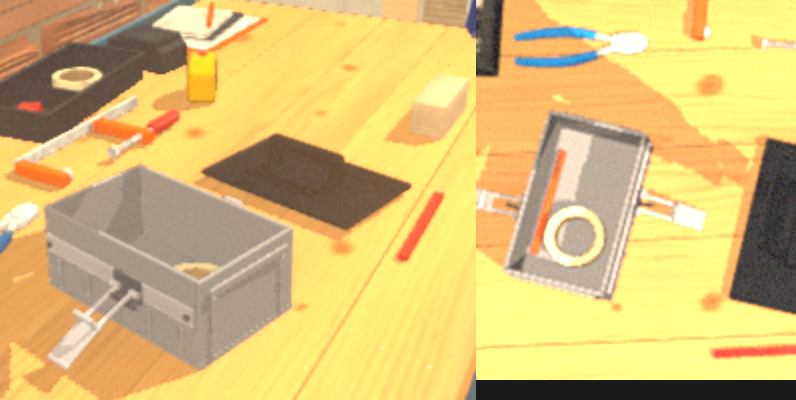

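The lid lies flat on the bench to the right. There is clear space between it and the open right clip, and it is clear of the pencil. Handing in.

```bash
python3 -c "
from station import manip
manip.finish_job()"
```

```text
the job is handed in; nothing more can be done
```

The crate is open and the job is handed in at about 31 s of the 72 s allowed; the hand-in gives no verdict. I flipped the right clip and then the left with closed fingers. I then lifted the lid by its handle and set it down to the right of the crate.

- **Clips:** both were hanging open in the pictures before the lift and again at the end.
- **Lid:** it was released at about 262 mm to the crate's right by the commanded pose. I stopped lowering when contact showed at the expected height (28 mm at the tool). The last pictures show it flat, with a clear gap to the open clip and the pencil. I did not measure its final pose separately.
- **Bystanders:** the cutters and the pencil's left and top edges stayed within about 3 pixels of where they started. The pencil's box came back about 7 pixels wider than at the start, but it looks unmoved in the picture.
- **One check that disagreed:** the network's box for the offcut came back narrower at the end, 32 pixels against 56. Its left and top edges had not moved and I never touched it, so I put this down to the arm hiding part of it. The final side picture shows it in place.
- **Pose fit:** the two cameras agreed on the crate's position to about 6 mm, and one lid corner in the side view was about 5 pixels off the fit.

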